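# Hold the amber display case open for a buyer

## Robot

A 7-joint arm with a two-finger parallel gripper is mounted at the origin on the work surface. World frame = base frame: x ahead of the robot, y to its left, z up, the work surface at z = 0. Lengths are in mm, angles in degrees, forces in N, time in s.
With the tool pointing down it reaches from about 375 to 925 mm from the base axis. Payload 3.1 kg.
Tool frame: the origin (TCP) lies at the very end of the fingers, on their centre line; the grasp point (between the pads) lies 19 mm behind it; z points along the fingers, y is the line along which they close (so a half turn about z gives the same grasp; the last joint's range is limited). The gripper opens to 85 mm and grips with 20 to 120 N. Pads are 22 mm wide; open, the fingers measure 114 mm over their backs; the gripper's body (76 mm by 85 mm) begins 54 mm behind the grasp point. The pads swing forward as they close: fully open they stand 13 mm farther back than shut.
Start: joints at [65.902, 21.939, 2.515, 91.553, -1.026, 66.532, -2.859], TCP at [206.215, -616.424, 231.269] pointing down, gripper open.
Joint ranges: [-149.38, 149.38], [-23.57, 123.04], [-84.95, 90], [0, 143.3], [-89.99, 269.99], [3.08, 112.72], [-163.45, 163.45]. Speed limits (degrees/s): [159.86, 159.86, 180, 180, 180, 180, 180].

## Interface

Orientations are given as [roll, pitch, yaw] about the fixed x, y, z axes, in that order (R = Rz(yaw) Ry(pitch) Rx(roll)).
In Python, from workcell import r, cams gives the robot as it stands.
- The arm moves only by the tool drive_tool, never from a script. Its argument "motion" is a list of rows, each an object of numbers: "dx", "dy", "dz": the shift along the tool's x, y, z in cm; "roll": the turn about the tool's z in rad. A call has 1 to 12 rows; each row is the pose to reach, as a shift and turn from the pose commanded when the call began, along the tool's axes at that moment; what a row does not reach only later rows make up. A row lasts 1/12 s, in which the tool goes at most 41.7 mm and 7.16 degrees, less where a joint would pass 70% of its speed; a pose out of reach is approached as far as the arm can. A call with a gripper value outside its range is refused whole. "gripper" is the closure, from 0 (fully open) to 1 (shut), set as the call begins (left out, the last holds). The fingers move at their own pace and stop on an object; the grip force is fixed at half the most. Time passes only in rows, so rows that repeat a pose let the fingers close. It gives the time, the measured TCP pose, the force, the opening and the grip force at its end, in the units of the state.
- r.observe(): the state, without advancing time (a new reading comes with each control period).
- cams.camera(name): name is "side" or "top"; returns a dict with "color" (480x640x3 uint8, red, green, blue), "K" (3x3 intrinsics, pixels), "k1" (the pictures are not rectified: a ray, as slopes to the right and down, at radius r is drawn at 1 + k1 r^2 times it, then the intrinsics apply), "cam_to_world" (4x4, takes a point from camera to world coordinates). Camera axes: x right, y down, z forward; pixel columns grow to the right and rows downward; lengths in mm; the calibration is good to about 2 mm. A picture is of the moment at which its call begins. There is no depth.
- r.hand_in(): hands the job in; it is judged then, once.
Trained networks look in a picture, given as the dict that the camera call returned (one of the last four; its "shot" number tells which), for a name from the list of things; names that differ only in an ending like _2 or _b are one class to them, and where a whole thing is asked for, a point or a joint stands for the part that bears it (a point fixed in the world has none). Each returns a list of dicts, best first, with "score" (0 to 1); they miss things now and then, are a little off and sometimes report something else, mostly with a low value. They report only what shows in the picture. A call takes as long as a camera call.
- cams.look_for(picture, target): "point" ([x, y, z] in mm, in the coordinates of the camera as it stood for that picture, good to about 4 mm: the middle of the surface that is visible of it).
- cams.place_of(picture, target): "point" ([x, y, z] in mm, in the coordinates of the camera as it stood for that picture, good to about 4 mm: a listed point, or the origin of a listed thing).
The state is a dict: "time": time; "qpos": joint angles; "dq": joint speeds; "joint_efforts": joint torques, N m; "tool_pos": TCP position; "tool_rot": TCP orientation; "force": force on the tool from outside, world axes, zero at the start; "wrist_torque": the same for the moment, N m; "finger_gap": finger opening in mm; "grip_force": force on a finger pad.
Only numpy, scipy, OpenCV 4.12 (cv2) and the standard library are available. Lean on these libraries where they do the work, as an engineer would, in place of code of your own. Each camera call takes 0.05 s, during which the arm holds its last target. There are 200 camera calls.

## Task

A buyer wants to look into the wooden display case of amber. First swing the magnifier on its arm aside, to either side, until its round head is wholly beside the case and no longer over it; then raise the case's lid by its bar and hold it open at 50 degrees from closed. The lid falls shut if let go, so finish while still holding it there, and leave the other things on the table where they are.

Things in the scene. Friction and masses are not known exactly. Their poses are not given: they have to be found in the camera images.
- case: Fixed dark wooden display case with amber lumps inside, 180 (its x, front to back) x 220 (its y) x 60 mm high plus a 10 mm lid. Origin: centre of its underside on the table; its x axis points from the front (bar side) to the back (hinge side), y to the case's left as seen from the front, z up
- lid (a joint): Angle of the lid in rad: 0 closed (level), grows as the front edge rises, 0.873 is 50 degrees, stop at 1.75. The hinge runs along the case's y axis at the back top edge; no spring and almost no friction, the lid (about 0.3 to 0.6 kg, wooden frame 22 mm wide with a clear pane) falls shut by its weight
- lid_hinge (a point): Point on the lid's hinge axis, mid-width, 65 mm above the table, at the back of the case
- lid_bar (a point): Centre of the steel bar handle in front of the lid: a round bar 12 mm in diameter, 100 mm long along the case's y, level with the lid (65 mm above the table when closed), 225 mm from the hinge axis and 45 mm in front of the lid's front edge on two 10 mm stubs 45 mm either side of its middle. Pinch it from above, one finger in the 39 mm gap before the lid (fingers opened part-way); it turns in the grip as the lid rises
- lamp_arm (a joint): Swing angle of the magnifier arm in rad about its upright post: 0 points along the lamp's own -x (roughly towards the front of the case), positive swings the head to the case's right (its -y), stops at +-1.7. Light friction (under 1 N at the knob) keeps it where it is left
- lamp_pivot (a point): Point on the upright axis of the magnifier's post, at the arm's height, 235 mm above the table; the post (22 mm thick, on a fixed round base 110 mm across) stands behind the case
- lamp_head (a point): Centre of the magnifier's round white head, 100 mm in diameter and 22 mm thick (227 to 249 mm above the table), 220 mm from the post's axis. Wholly beside the case: at least 160 mm to either side of the case's middle along the case's y
- lamp_knob (a point): Middle of the free upper part of the upright black grip knob on the head's outer rim: 16 mm in diameter, standing from 247 to 297 mm above the table (this point at 275 mm), 265 mm from the post's axis in line with the head. Pinch it from above or push it sideways
- tub: Bystander: loose blue basket of amber, 130 x 100 x 50 mm, left of the case; origin centre of underside
- scale: Bystander: loose flat grey weighing scale, 130 x 90 x 22 mm, right of the case; origin centre of underside
- loupe: Bystander: loose dark loupe, 34 mm across, 22 mm high, in front of the case on its left; origin centre of underside
- jar: Bystander: loose amber glass jar, 56 mm across, 70 mm high, in front of the case on its right; origin centre of underside
- nugget: Bystander: loose amber nugget, 68 mm across, 46 mm high, behind the case on its left; origin centre of underside
- dish: Bystander: loose white bowl, 80 mm across, 30 mm high, behind the case on its right; origin centre of underside

How it is judged:
By the outcome, as a careful person would: the job done as asked, in the order asked, and still so for the second after the job is handed in, while the arm keeps its last pose, push and grip.
It also fails if it takes over 51 s, if anything falls off the work surface, if the arm or the gripper's body presses on something with over 40 N, if the wrist force passes 120 N, or if a joint passes its speed limit or range.

## Working session

There is one attempt and no reset: what is moved stays moved. The work goes in short steps, Python scripts to look and compute and a tool call to move; the robot and the scene stay as the last step left them, time stands still between calls to the robot, and variables do not carry over. Pictures are saved under pics/ and viewed, at most 10 in all, crops included, and the job is handed in when it is done.

Besides the shell and the picture viewer there is one more tool, called after "Call:" as name(argument=value, ...) on one line, values as JSON. drive_tool: Moves the arm, as the interface text tells. Its arguments: {"type":"object","properties":{"motion":{"type":"array","items":{"type":"object","properties":{"dx":{"type":"number"},"dy":{"type":"number"},"dz":{"type":"number"},"roll":{"type":"number"}}}},"gripper":{"type":"number"}},"required":["motion"]}

```bash
mkdir -p pics
cat > h.py <<'E'
import numpy as np, cv2
from workcell import r, cams
def w(p,pt): return (p["cam_to_world"]@np.r_[pt,1])[:3]
def find(names,cs=("side","top"),save=None):
    for c in cs:
        p=cams.camera(c)
        if save: cv2.imwrite(f"pics/{save}_{c}.png",p["color"][:,:,::-1])
        for n in names:
            o=cams.place_of(p,n)
            print(c,n,[(np.round(w(p,d["point"])).tolist(),round(d["score"],2)) for d in o[:2]])
E
python3 - <<'E'
from h import *
find(["case","lid_hinge","lid_bar","lamp_pivot","lamp_head","lamp_knob","tub","scale","loupe","jar","nugget","dish"],save="a")
s=r.observe(); print({k:np.round(v,3).tolist() for k,v in s.items()})
E
```

```text
side case [([550.0, -67.0, 1.0], 0.91)]
side lid_hinge [([640.0, -100.0, 65.0], 0.88)]
side lid_bar [([422.0, -23.0, 72.0], 0.6)]
side lamp_pivot [([712.0, -144.0, 233.0], 0.69), ([473.0, -38.0, 275.0], 0.68)]
side lamp_head [([513.0, -59.0, 236.0], 0.82), ([550.0, -67.0, 0.0], 0.51)]
side lamp_knob [([474.0, -39.0, 276.0], 0.74), ([648.0, 144.0, 0.0], 0.35)]
side tub [([647.0, 142.0, 2.0], 0.91), ([670.0, -261.0, 1.0], 0.33)]
side scale [([462.0, -272.0, 1.0], 0.63)]
side loupe [([485.0, 101.0, -1.0], 0.66)]
side jar [([348.0, -177.0, -1.0], 0.75)]
side nugget [([781.0, 30.0, 1.0], 0.65)]
side dish [([673.0, -263.0, 1.0], 0.98)]
top case [([550.0, -72.0, 5.0], 0.75)]
top lid_hinge [([640.0, -102.0, 64.0], 0.74), ([351.0, -175.0, -4.0], 0.38)]
top lid_bar [([425.0, -25.0, 66.0], 0.59)]
top lamp_pivot [([717.0, -146.0, 237.0], 0.62)]
top lamp_head [([514.0, -58.0, 239.0], 0.89)]
top lamp_knob [([474.0, -39.0, 279.0], 0.79), ([717.0, -147.0, 238.0], 0.62)]
top tub [([645.0, 147.0, -2.0], 0.95), ([638.0, -96.0, 65.0], 0.61)]
top scale [([462.0, -270.0, 0.0], 0.9), ([349.0, -177.0, -3.0], 0.73)]
top loupe [([480.0, 100.0, -3.0], 0.53), ([349.0, -176.0, -2.0], 0.46)]
top jar [([349.0, -177.0, -2.0], 0.57)]
top nugget [([777.0, 29.0, 3.0], 0.72)]
top dish [([669.0, -264.0, -0.0], 0.97), ([552.0, -70.0, 4.0], 0.61)]
{'time': 1.3, 'qpos': [65.903, 21.938, 2.518, 91.552, -1.023, 66.531, -2.859], 'dq': [-0.004, 0.011, -0.067, -0.017, 0.019, -0.037, -0.16], 'joint_efforts': [-0.0, -43.345, 1.023, -24.991, 0.011, 0.002, -0.0], 'tool_pos': [206.166, -616.451, 231.276], 'tool_rot': [179.999, 0.002, 18.495], 'force': [0.71, -0.119, -0.046], 'wrist_torque': [-0.008, 0.003, -0.003], 'grip_force': 0.0, 'finger_gap': 85.587}
```

View pics/a_side.png

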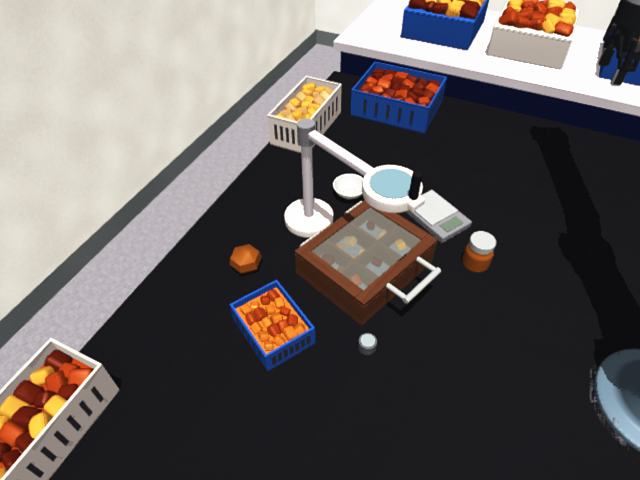

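Call:
drive_tool(motion=[{"dz": -4},{"dz": -8},{"dz": -11.5},{"dx": 43.7,"dy": -46.2,"dz": -11.5,"roll": 0.73},{"dx": 43.7,"dy": -46.2,"dz": -11.5,"roll": 0.73},{"dx": 43.7,"dy": -46.2,"dz": -11.5,"roll": 0.73},{"dx": 43.7,"dy": -46.2,"dz": -11.5,"roll": 0.73},{"dx": 43.7,"dy": -46.2,"dz": -11.5,"roll": 0.73},{"dx": 43.7,"dy": -46.2,"dz": -11.5,"roll": 0.73},{"dx": 43.7,"dy": -46.2,"dz": -11.5,"roll": 0.73},{"dx": 43.7,"dy": -46.2,"dz": -11.5,"roll": 0.73},{"dx": 43.7,"dy": -46.2,"dz": -11.5,"roll": 0.73}], gripper=0.55)

```text
validation failed for argument at $.mo...
```

The picture agrees with the networks: the head at (392,187) is over the case, the knob is at (416,188) and the bar at (415,283). The move was refused, so I'll try smaller, fully specified rows.

Call:
drive_tool(motion=[{"dx": 0,"dy": 0,"dz": -4,"roll": 0},{"dx": 0,"dy": 0,"dz": -8,"roll": 0},{"dx": 0,"dy": 0,"dz": -11.5,"roll": 0.1},{"dx": 2.8,"dy": -3,"dz": -11.5,"roll": 0.2},{"dx": 5.6,"dy": -6,"dz": -11.5,"roll": 0.3},{"dx": 8.4,"dy": -9,"dz": -11.5,"roll": 0.4},{"dx": 11.2,"dy": -12,"dz": -11.5,"roll": 0.5},{"dx": 14,"dy": -15,"dz": -11.5,"roll": 0.6},{"dx": 16.8,"dy": -18,"dz": -11.5,"roll": 0.7},{"dx": 19.6,"dy": -21,"dz": -11.5,"roll": 0.73},{"dx": 22.4,"dy": -24,"dz": -11.5,"roll": 0.73},{"dx": 25.2,"dy": -27,"dz": -11.5,"roll": 0.73}], gripper=0.55)

```text
time: 2.3
tool_pos: [359.9, -278.5, 346.6]
tool_rot: [180.0, -0.1, -23.3]
force: [0.8, -0.7, 0.4]
finger_gap: 38.8
grip_force: 0.0
```

Call:
drive_tool(motion=[{"dx": 0,"dy": -4,"dz": 0,"roll": 0},{"dx": 0.5,"dy": -8,"dz": 0,"roll": 0},{"dx": 1,"dy": -12,"dz": 0,"roll": 0},{"dx": 1,"dy": -16,"dz": 0,"roll": 0},{"dx": 1,"dy": -20,"dz": 0,"roll": 0},{"dx": 1,"dy": -24,"dz": 0,"roll": 0},{"dx": 1,"dy": -26.5,"dz": 0,"roll": 0},{"dx": 1,"dy": -26.5,"dz": 0,"roll": 0}])

```text
time: 2.97
tool_pos: [475.4, -33.1, 346.9]
tool_rot: [-179.8, -0.1, -22.6]
force: [0.6, 0.7, 0.7]
finger_gap: 38.7
grip_force: 0.0
```

Run:
```python
from h import *
find(["lamp_knob","lamp_head"],save="b")
s=r.observe(); print(s["tool_pos"],s["tool_rot"],s["time"])
```

```text
side lamp_knob [([472.0, -39.0, 276.0], 0.98)]
side lamp_head [([514.0, -61.0, 237.0], 0.86)]
top lamp_knob []
top lamp_head [([515.0, -58.0, 239.0], 0.95)]
[473.20264636 -43.00406259 346.18271618] [ 1.79969028e+02  6.33238781e-03 -2.35317039e+01] 3.2667
```

View pics/b_side.png

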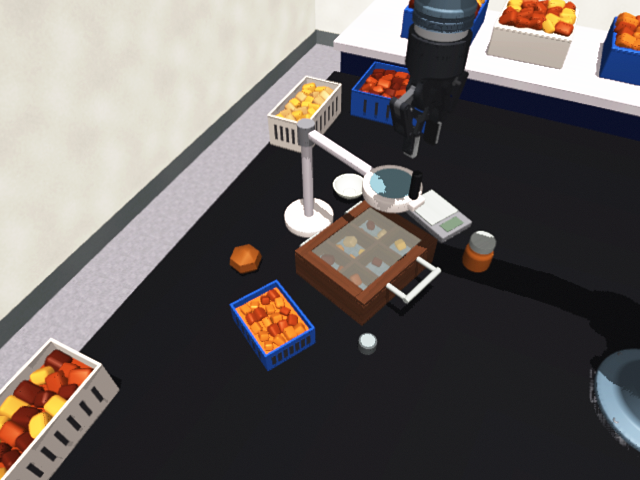

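The fingers at (425,145) are above the knob at (416,185), and clear. Next I'll lower them around it.

Call:
drive_tool(motion=[{"dx": -0.1,"dy": -0.3,"dz": 1.5,"roll": 0},{"dx": -0.1,"dy": -0.3,"dz": 3,"roll": 0},{"dx": -0.1,"dy": -0.3,"dz": 4.5,"roll": 0},{"dx": -0.1,"dy": -0.3,"dz": 6,"roll": 0},{"dx": -0.1,"dy": -0.3,"dz": 7.5,"roll": 0},{"dx": -0.1,"dy": -0.3,"dz": 8.6,"roll": 0},{"dx": -0.1,"dy": -0.3,"dz": 8.6,"roll": 0}])

```text
time: 3.85
tool_pos: [471.7, -39.1, 257.6]
tool_rot: [179.9, 0.3, -23.5]
force: [-0.5, 0.8, -0.3]
finger_gap: 38.3
grip_force: 0.0
```

Run:
```python
from h import *
s=r.observe(); print(s["tool_pos"],s["tool_rot"],s["force"],s["time"])
P=np.array([714.5,-145]); t=s["tool_pos"][:2]; y=np.radians(s["tool_rot"][2])
X=np.array([np.cos(y),np.sin(y)]);Y=np.array([np.sin(y),-np.cos(y)])
for i in range(1,18):
    a=np.radians(4*i)+np.arctan2(-39+145,473-714.5)
    q=P+265*np.array([np.cos(a),np.sin(a)])-t
    print(i,np.round([q@X/10,q@Y/10,-np.radians(4*i)],2))
```

```text
[471.72723984 -39.14924745 257.64096442] [179.90411199   0.29079805 -23.46398682] [-0.50067737  0.78834127 -0.26913774] 3.85
1 [ 0.04  1.78 -0.07]
2 [ 0.23  3.62 -0.14]
3 [ 0.54  5.45 -0.21]
4 [ 0.98  7.24 -0.28]
5 [ 1.55  9.01 -0.35]
6 [ 2.23 10.72 -0.42]
7 [ 3.04 12.39 -0.49]
8 [ 3.95 13.99 -0.56]
9 [ 4.98 15.53 -0.63]
10 [ 6.11 16.99 -0.7 ]
11 [ 7.35 18.37 -0.77]
12 [ 8.67 19.66 -0.84]
13 [10.08 20.86 -0.91]
14 [11.58 21.95 -0.98]
15 [13.14 22.94 -1.05]
16 [14.77 23.81 -1.12]
17 [16.46 24.57 -1.19]
```

Call:
drive_tool(motion=[{"dx": 0,"dy": 0.9,"dz": 0,"roll": -0.03},{"dx": 0,"dy": 1.8,"dz": 0,"roll": -0.07},{"dx": 0.2,"dy": 3.6,"dz": 0,"roll": -0.14},{"dx": 0.5,"dy": 5.4,"dz": 0,"roll": -0.21},{"dx": 1,"dy": 7.2,"dz": 0,"roll": -0.28},{"dx": 1.5,"dy": 9,"dz": 0,"roll": -0.35},{"dx": 2.2,"dy": 10.7,"dz": 0,"roll": -0.42},{"dx": 3,"dy": 12.4,"dz": 0,"roll": -0.49},{"dx": 3.9,"dy": 14,"dz": 0,"roll": -0.56},{"dx": 5,"dy": 15.5,"dz": 0,"roll": -0.63},{"dx": 6.1,"dy": 17,"dz": 0,"roll": -0.7},{"dx": 6.7,"dy": 17.7,"dz": 0,"roll": -0.74}])

```text
time: 4.85
tool_pos: [465.4, -230.7, 261.3]
tool_rot: [179.9, -0.1, 19.0]
force: [-0.2, 0.3, 0.7]
finger_gap: 38.8
grip_force: 0.0
```

Run:
```python
from h import *
find(["lamp_knob","lamp_head"])
s=r.observe(); print(s["tool_pos"],s["tool_rot"],s["force"],s["time"])
P=np.array([714.5,-145]); t=s["tool_pos"][:2]; y=np.radians(s["tool_rot"][2])
X=np.array([np.cos(y),np.sin(y)]);Y=np.array([np.sin(y),-np.cos(y)])
a0=np.arctan2(*(t-P)[::-1])
for i in range(1,9):
    a=np.radians(4*i)+a0
    q=P+265*np.array([np.cos(a),np.sin(a)])-t
    print(i,np.round([q@X/10,q@Y/10,-np.radians(4*i)],2))
```

```text
side lamp_knob [([466.0, -221.0, 276.0], 0.91)]
side lamp_head [([507.0, -207.0, 235.0], 0.61)]
top lamp_knob [([466.0, -225.0, 276.0], 0.9), ([648.0, 146.0, -0.0], 0.49)]
top lamp_head [([510.0, -212.0, 238.0], 0.75)]
[ 465.44174518 -225.98125166  260.62524935] [-1.79992788e+02 -1.96451951e-02  1.90952457e+01] [-0.35780396  0.13608282  0.41133772] 5.15
1 [-0.28  1.84 -0.07]
2 [-0.12  3.69 -0.14]
3 [ 0.16  5.51 -0.21]
4 [ 0.58  7.32 -0.28]
5 [ 1.12  9.09 -0.35]
6 [ 1.78 10.81 -0.42]
7 [ 2.56 12.49 -0.49]
8 [ 3.45 14.11 -0.56]
```

Call:
drive_tool(motion=[{"dx": 0,"dy": 0.9,"dz": 0,"roll": -0.03},{"dx": -0.2,"dy": 1.8,"dz": 0,"roll": -0.07},{"dx": -0.1,"dy": 3.7,"dz": 0,"roll": -0.14},{"dx": 0.2,"dy": 5.5,"dz": 0,"roll": -0.21},{"dx": 0.6,"dy": 7.3,"dz": 0,"roll": -0.28},{"dx": 1.1,"dy": 9.1,"dz": 0,"roll": -0.35},{"dx": 1.8,"dy": 10.8,"dz": 0,"roll": -0.42},{"dx": 2.2,"dy": 11.7,"dz": 0,"roll": -0.46},{"dx": 2.3,"dy": 12,"dz": 0,"roll": -0.47},{"dx": 2.3,"dy": 12,"dz": 0,"roll": -0.47}])

```text
time: 5.98
tool_pos: [526.6, -332.4, 260.2]
tool_rot: [-180.0, -0.0, 46.0]
force: [-0.3, -0.5, 0.0]
finger_gap: 38.3
grip_force: 0.0
```

Run:
```python
from h import *
find(["lamp_knob","lamp_head"])
s=r.observe(); print(s["tool_pos"],s["tool_rot"],s["force"],s["time"])
```

```text
side lamp_knob [([524.0, -322.0, 276.0], 0.87)]
side lamp_head [([555.0, -294.0, 233.0], 0.71), ([639.0, -100.0, 65.0], 0.38)]
top lamp_knob [([524.0, -324.0, 277.0], 0.59)]
top lamp_head [([554.0, -295.0, 238.0], 0.92)]
[ 526.08369249 -332.02915505  260.50826586] [-1.79998200e+02  5.88529785e-03  4.60313369e+01] [-0.00232691 -1.35915788  0.54085561] 6.2833
```

Call:
drive_tool(motion=[{"dx": 0,"dy": -0.7,"dz": 0,"roll": 0},{"dx": 0,"dy": -0.7,"dz": -3,"roll": 0},{"dx": 0,"dy": -0.7,"dz": -6,"roll": 0},{"dx": 0,"dy": -0.7,"dz": -8.5,"roll": 0},{"dx": 2,"dy": -4,"dz": -8.5,"roll": -0.1},{"dx": 4,"dy": -7.5,"dz": -8.5,"roll": -0.2},{"dx": 6,"dy": -11,"dz": -8.5,"roll": -0.3},{"dx": 8,"dy": -14.5,"dz": -8.5,"roll": -0.4},{"dx": 10,"dy": -18,"dz": -8.5,"roll": -0.43},{"dx": 12,"dy": -21.5,"dz": -8.5,"roll": -0.43},{"dx": 13.5,"dy": -25,"dz": -8.5,"roll": -0.43},{"dx": 15,"dy": -28.8,"dz": -8.5,"roll": -0.43}])

```text
time: 7.28
tool_pos: [421.9, -23.0, 345.1]
tool_rot: [180.0, 0.0, 70.6]
force: [0.0, -0.4, 0.1]
finger_gap: 38.6
grip_force: 0.0
```

Run:
```python
from h import *
find(["lid_bar","lamp_head","lid_hinge"],save="c")
s=r.observe(); print(s["tool_pos"],s["tool_rot"],s["force"],s["time"])
```

```text
side lid_bar [([424.0, -22.0, 68.0], 0.82)]
side lamp_head [([553.0, -294.0, 232.0], 0.57)]
side lid_hinge [([640.0, -98.0, 63.0], 0.88)]
top lid_bar [([423.0, -23.0, 64.0], 0.84)]
top lamp_head [([555.0, -292.0, 237.0], 0.57)]
top lid_hinge [([639.0, -101.0, 62.0], 0.79)]
[423.43583927 -26.34975125 345.14160782] [-1.79981440e+02 -1.62625199e-02  7.04699354e+01] [-0.69244004  0.15953155  0.23997054] 7.6833
```

View pics/c_side.png

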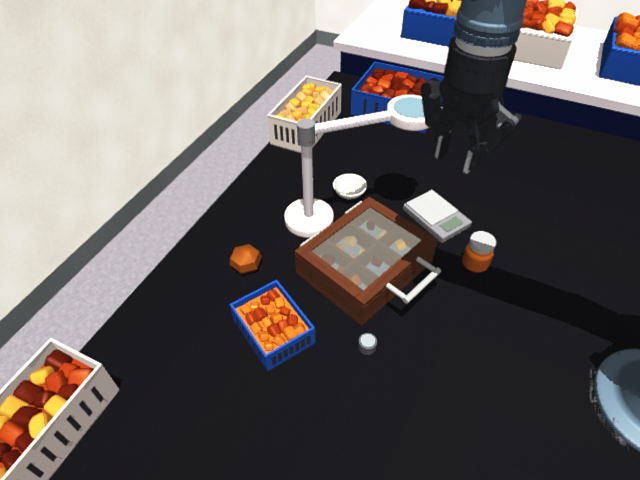

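View pics/a_top.png

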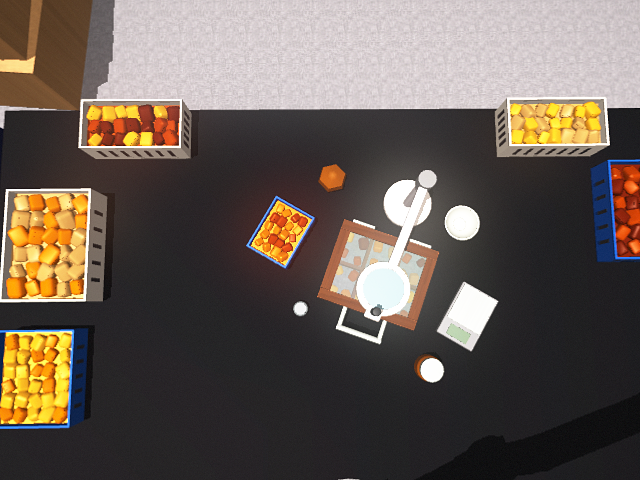

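The head at (410,110) is clear of the case and the bar at (415,285) is free. Next I'll descend on the bar.

Call:
drive_tool(motion=[{"dx": 0.2,"dy": 0,"dz": 3.5,"roll": 0},{"dx": 0.2,"dy": 0,"dz": 7,"roll": 0},{"dx": 0.2,"dy": 0,"dz": 10.5,"roll": 0},{"dx": 0.2,"dy": 0,"dz": 14,"roll": 0},{"dx": 0.2,"dy": 0,"dz": 17.5,"roll": 0},{"dx": 0.2,"dy": 0,"dz": 21,"roll": 0},{"dx": 0.2,"dy": 0,"dz": 23,"roll": 0},{"dx": 0.2,"dy": 0,"dz": 25,"roll": 0},{"dx": 0.2,"dy": 0,"dz": 27,"roll": 0},{"dx": 0.2,"dy": 0,"dz": 28.5,"roll": 0},{"dx": 0.2,"dy": 0,"dz": 29.7,"roll": 0},{"dx": 0.2,"dy": 0,"dz": 29.7,"roll": 0}])

```text
time: 8.68
tool_pos: [421.8, -24.0, 45.5]
tool_rot: [-179.6, 0.0, 70.5]
force: [1.2, 0.5, 0.2]
finger_gap: 38.6
grip_force: 0.0
```

Call:
drive_tool(motion=[{"dx": 0,"dy": 0,"dz": 0,"roll": 0},{"dx": 0,"dy": 0,"dz": 0,"roll": 0},{"dx": 0,"dy": 0,"dz": 0,"roll": 0},{"dx": 0,"dy": 0,"dz": 0,"roll": 0},{"dx": 0,"dy": 0,"dz": 0,"roll": 0},{"dx": 0,"dy": 0,"dz": 0,"roll": 0}], gripper=1)

```text
time: 9.18
tool_pos: [424.9, -23.5, 49.0]
tool_rot: [179.9, -0.0, 70.6]
force: [-0.5, -1.5, 0.9]
finger_gap: 10.1
grip_force: 58.6
```

Run:
```python
from h import *
find([],save="d")
s=r.observe(); print(s["tool_pos"],s["tool_rot"],s["force"],s["time"])
for a in list(range(0,51,5)):
    a=np.radians(a); print(round(22.5*(1-np.cos(a)),2),round(-22.5*np.sin(a),2))
im=cv2.imread("pics/d_side.png"); cv2.imwrite("pics/d_crop.png",cv2.resize(im[180:360,300:520],None,fx=3,fy=3))
```

```text
[424.82915494 -23.46686618  48.93636726] [1.79894319e+02 7.73785238e-03 7.06105381e+01] [ 0.2652966  -1.13980404  2.62663165] 9.2833
0.0 -0.0
0.09 -1.96
0.34 -3.91
0.77 -5.82
1.36 -7.7
2.11 -9.51
3.01 -11.25
4.07 -12.91
5.26 -14.46
6.59 -15.91
8.04 -17.24
```

View pics/d_crop.png

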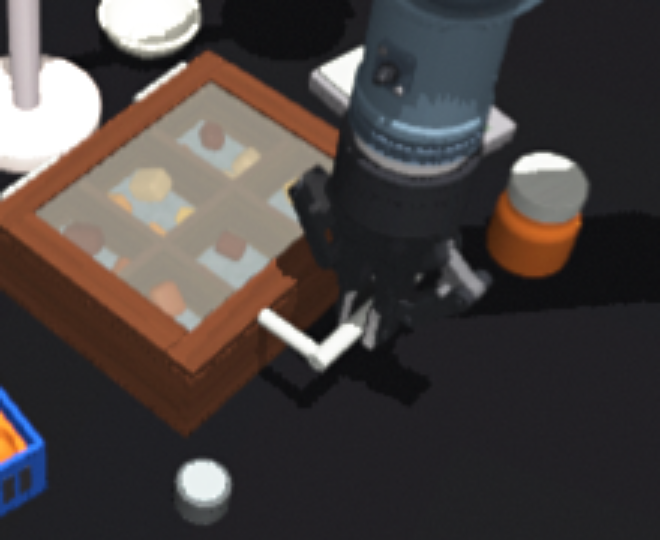

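The pads hold the bar's middle, at about (360,320) in the crop. Next I'll lift it along the arc.

Call:
drive_tool(motion=[{"dx": 0,"dy": 0,"dz": -0.5,"roll": 0},{"dx": 0,"dy": 0.05,"dz": -1.2,"roll": 0},{"dx": 0,"dy": 0.09,"dz": -1.96,"roll": 0},{"dx": 0,"dy": 0.2,"dz": -2.9,"roll": 0},{"dx": 0,"dy": 0.34,"dz": -3.91,"roll": 0},{"dx": 0,"dy": 0.55,"dz": -4.9,"roll": 0},{"dx": 0,"dy": 0.77,"dz": -5.82,"roll": 0},{"dx": 0,"dy": 1.05,"dz": -6.8,"roll": 0},{"dx": 0,"dy": 1.36,"dz": -7.7,"roll": 0},{"dx": 0,"dy": 1.72,"dz": -8.6,"roll": 0},{"dx": 0,"dy": 2.11,"dz": -9.51,"roll": 0},{"dx": 0,"dy": 2.11,"dz": -9.51,"roll": 0}])

```text
time: 10.28
tool_pos: [444.0, -30.3, 144.9]
tool_rot: [-180.0, 0.1, 70.6]
force: [-0.2, -1.8, -1.5]
finger_gap: 9.4
grip_force: 58.4
```

Run:
```python
from h import *
find(["lid_bar"],save="e")
s=r.observe(); print(s["tool_pos"],s["tool_rot"],s["force"],s["time"],s["finger_gap"],s["grip_force"])
```

```text
side lid_bar [([442.0, -29.0, 163.0], 0.85)]
top lid_bar []
[443.11908191 -29.97579    142.92169913] [-1.79931077e+02  3.25432547e-02  7.06527574e+01] [-0.75793947 -1.92501026 -2.0906089 ] 10.4833 10.083413213179833 58.443430066108704
```

View pics/e_side.png

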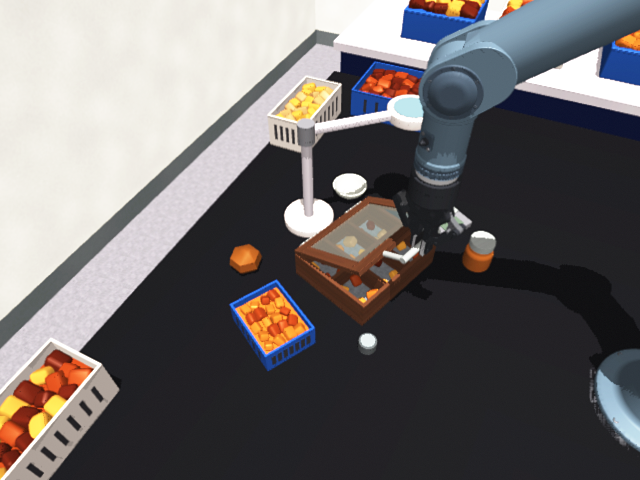

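The lid follows to about 25°, with its front edge lifted at (355,270). I'll carry on to 50°.

Call:
drive_tool(motion=[{"dx": 0,"dy": 0.43,"dz": -0.87,"roll": 0},{"dx": 0,"dy": 0.9,"dz": -1.74,"roll": 0},{"dx": 0,"dy": 1.42,"dz": -2.57,"roll": 0},{"dx": 0,"dy": 1.96,"dz": -3.4,"roll": 0},{"dx": 0,"dy": 2.54,"dz": -4.18,"roll": 0},{"dx": 0,"dy": 3.15,"dz": -4.95,"roll": 0},{"dx": 0,"dy": 3.8,"dz": -5.68,"roll": 0},{"dx": 0,"dy": 4.48,"dz": -6.4,"roll": 0},{"dx": 0,"dy": 5.2,"dz": -7.07,"roll": 0},{"dx": 0,"dy": 5.93,"dz": -7.73,"roll": 0},{"dx": 0,"dy": 5.93,"dz": -7.73,"roll": 0},{"dx": 0,"dy": 5.93,"dz": -7.73,"roll": 0}])

```text
time: 11.48
tool_pos: [496.6, -49.1, 222.3]
tool_rot: [-179.5, 0.2, 70.6]
force: [-11.5, -0.4, 9.5]
finger_gap: 9.6
grip_force: 58.7
```

Run:
```python
from h import *
find(["lid_bar","lid_hinge","lamp_head"],save="f")
for i in range(2):
    s=r.observe(); print(s["tool_pos"],s["force"],s["time"],s["finger_gap"],s["grip_force"])
    cams.camera("top")
```

```text
side lid_bar [([495.0, -48.0, 236.0], 0.77)]
side lid_hinge [([636.0, -99.0, 65.0], 0.87), ([667.0, -265.0, -2.0], 0.65)]
side lamp_head []
top lid_bar []
top lid_hinge [([638.0, -98.0, 64.0], 0.83), ([463.0, -274.0, 0.0], 0.33)]
top lamp_head [([554.0, -294.0, 236.0], 0.78)]
[496.1504498  -48.99465868 221.9081626 ] [-11.69034975  -0.33201094   9.40983669] 11.8833 9.544352716765545 58.718905448913574
[496.16775244 -48.9771562  221.89336967] [-11.54170266  -1.31976246   9.03756063] 11.9333 9.692691825182282 58.71779143810272
```

View pics/f_side.png

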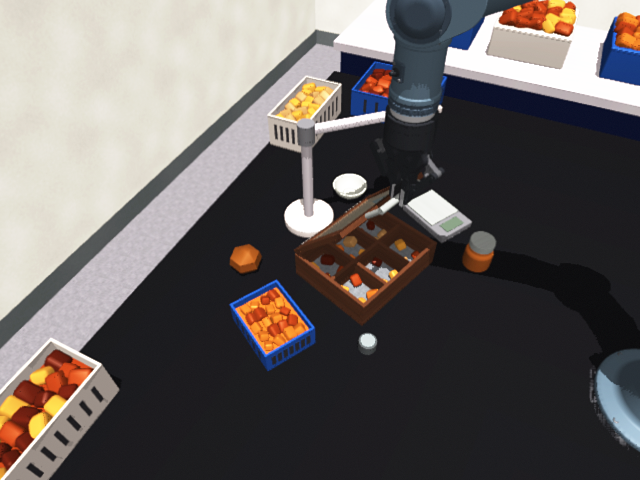

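View pics/f_top.png

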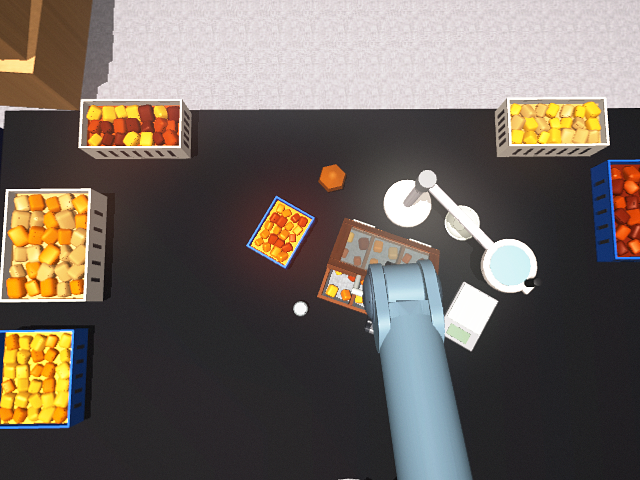

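The lid is up, with a 15 N inward radial push. I'll relieve that by moving 3 mm outward along the radius, then check the angle with an overlay.

Call:
drive_tool(motion=[{"dx": 0,"dy": -0.1,"dz": -0.1,"roll": 0},{"dx": 0,"dy": -0.2,"dz": -0.2,"roll": 0},{"dx": 0,"dy": -0.2,"dz": -0.2,"roll": 0},{"dx": 0,"dy": -0.2,"dz": -0.2,"roll": 0}])

```text
time: 12.32
tool_pos: [497.2, -49.3, 222.9]
tool_rot: [-179.9, 0.1, 70.6]
force: [-4.9, -2.5, 1.1]
finger_gap: 9.7
grip_force: 59.1
```

Run:
```python
from h import *
p=cams.camera("side"); s=r.observe(); print(s["tool_pos"],s["force"],s["time"])
T=np.linalg.inv(p["cam_to_world"]); K=p["K"]; ps=np.radians(-19.5)
ex=np.array([np.cos(ps),np.sin(ps),0]); ey=np.array([-np.sin(ps),np.cos(ps),0]); ez=np.array([0,0,1.])
C=np.array([550,-69.5,0])
S=3; x0,y0=280,170
im=cv2.resize(p["color"][y0:y0+180,x0:x0+180,::-1],None,fx=S,fy=S,interpolation=cv2.INTER_CUBIC)
def pix(P):
    q=(T[:3,:3]@np.array(P).T+T[:3,3:]).T; u=q[:,:2]/q[:,2:]; u=u*(1+p["k1"]*(u**2).sum(1,keepdims=True))
    return ((u*[K[0,0],K[1,1]]+[K[0,2],K[1,2]]-[x0,y0]+.5)*S).round().astype(int)
def line(P,c): cv2.polylines(im,[pix(P).reshape(-1,1,2)],False,c,1,cv2.LINE_AA)
line([C+90*sx*ex+110*sy*ey+60*ez for sx,sy in [(1,1),(-1,1),(-1,-1),(1,-1),(1,1)]],(255,255,255))
H=C+90*ex+65*ez
for a,c in ((45,(255,255,0)),(50,(0,255,0)),(55,(255,0,255))):
    a=np.radians(a); d=-np.cos(a)*ex+np.sin(a)*ez; n=np.sin(a)*ex+np.cos(a)*ez
    n=np.cos(a)*ez+np.sin(a)*ex
    # underside and bar
    for o in (-5,): line([H+110*ey+o*n,H+110*ey+180*d+o*n,H-110*ey+180*d+o*n],c)
    line([H+45*ey+180*d,H+45*ey+225*d,H-45*ey+225*d],c)
cv2.imwrite("pics/g.png",im)
```

```text
[497.1494171  -49.29449479 222.87209686] [-5.18403664 -1.21189518  0.21080025] 12.3667
```

View pics/g.png

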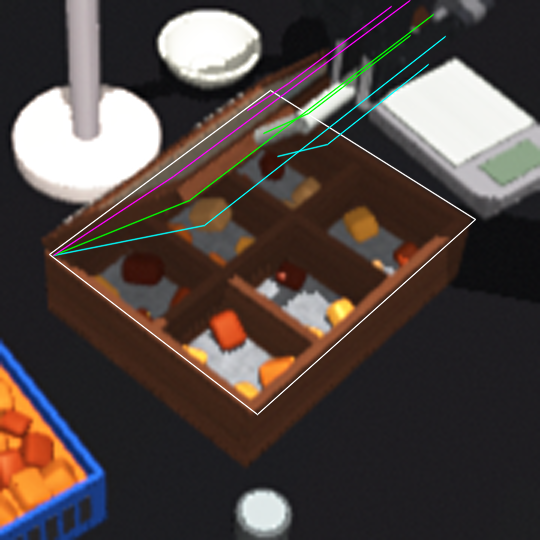

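With the roughly (-6,-11) px calibration offset shared with the case outline, the lid corner at (182,190) matches the green 50° line. The kinematics give 49.6°, the head is beside the case and the bystanders haven't moved, so I'll hand it in.

```bash
python3 -c "
from workcell import r
print(r.hand_in())"
```

```text
the job is handed in; nothing more can be done
None
```

The job is handed in: the magnifier head is swung to the right of the case, about 210 mm from its middle (160 mm needed), and the arm is holding the lid open by its bar at about 50° (49.6° from the arm's position).

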